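# Dispense milling balls from a dial-lid jar

### The job

Turn the dial on the jar's lid so that its largest opening lies fully over the lid's window while the jar still stands upright. Then tip the jar right over with its crank, rocking it if any hang back, until all six milling balls have dropped into the beaker below. Finally turn the jar back fully upright, with the dial left open and the beaker standing where it was.

Things in the scene. Friction and masses are not known exactly. Their poses are not given: they have to be found in the camera images.
- stand: Fixed aluminium tipping stand carrying the jar. Origin: on the worktop below the jar's middle, z up. Base plate 8 mm thick, 124 mm along x, y from -118 to +78 mm. Cheeks at x = +-55 mm, 34 mm wide in y, 197 mm high. The jar tips about a line along the stand's x axis, 180 mm above the worktop. The -x side, with the crank, faces the robot, turned by up to 0.25 rad.
- jar (a joint): Jar's tilt, rad: 0 = upright (stop, and the start); grows as the mouth tips to the stand's -y side, above the beaker (right-hand turn about the stand's x); stop at 2.2, mouth down. Friction of 0.3 N m holds it where it is left (4.5 N at the crank sleeve).
- lid_window (a point): Middle of the lid's only window (23 mm radially, 80 degrees wide), on the lid's top face, 25 mm from the dial's axis towards the pouring side (stand's -y); tips with the jar. The jar is clear, 80 mm across, 92 mm tall, 45 mm of it below the tipping axis; its lid is white.
- dial (a joint): Angle of the round grey dial (82 mm across, 4 mm thick) lying on the lid, rad, growing anticlockwise seen from above, stops at 0 and 2.6, starts at 0.1 to 0.5. Its large opening (the window's size) lies exactly over the window at 1.45, its medium one (10 mm) at 0.35, its small one (5 mm) at 2.4. Friction 0.04 N m; stays where left.
- dial_grip (a point): On the dial's axis, in the grip bar on its middle (27 mm long, 12 mm thick; from 12 mm below this point, the dial's face, to 10 mm above it). 247 mm above the worktop. Turns with the dial; z = its axis. The bar lies at -3.02 rad about z from this frame's x, so along the stand's y when the dial is at 1.45. The bar's white line points to the large opening.
- large_opening (a point): Middle of the dial's large opening, on the dial's top face, 25 mm from the dial's axis.
- crank_grip (a point): Middle of the black crank sleeve, a round bar 16 mm thick, 56 mm long, along the stand's x, 104 mm in front (-x) of the stand's origin. Runs 70 mm from the tipping axis: at jar tilt 0 it is 60.6 mm to the stand's +y and 35 mm above the axis (215 mm up); it passes over the top to the -y side as the jar tips. It spins freely on its pin, and this frame with it, so a gripper need not turn.
- beaker: White open plastic beaker, 80 mm across the rim, 90 mm tall, about 0.08 kg, loose on the stand's base plate on the pouring side, about 60 mm to the stand's -y. Origin: centre of its underside; z up.
- ball_1: White ceramic milling ball, 16 mm across, 13 g, one of six that lie loose in the jar at the start. Origin: its centre.
- ball_2: White ceramic milling ball, 16 mm across, 13 g, one of six that lie loose in the jar at the start. Origin: its centre.
- ball_3: White ceramic milling ball, 16 mm across, 13 g, one of six that lie loose in the jar at the start. Origin: its centre.
- ball_4: White ceramic milling ball, 16 mm across, 13 g, one of six that lie loose in the jar at the start. Origin: its centre.
- ball_5: White ceramic milling ball, 16 mm across, 13 g, one of six that lie loose in the jar at the start. Origin: its centre.
- ball_6: White ceramic milling ball, 16 mm across, 13 g, one of six that lie loose in the jar at the start. Origin: its centre.
Mind the look-alikes: they are no part of the job. What is shaped like the beaker but blue or pink is not meant.

How it is judged:
By the outcome, as a careful person would: the job done as asked, in the order asked, and still so for the second after the job is handed in, with the robot touching nothing.
It also fails if it takes over 54 s, if anything falls off the work surface, if the arm or the gripper's body presses on something with over 40 N, if the wrist force passes 120 N, or if a joint passes its speed limit or range.

### The arm

A 7-joint arm with a two-finger parallel gripper is mounted at the origin on a cart in front of the work surface, level with it; the furniture and walls round the work are solid. World frame = base frame: x ahead of the robot, y to its left, z up, the work surface at z = 0. Lengths are in mm, angles in rad, forces in N, time in s.
With the tool pointing down it reaches from about 425 to 875 mm from the base axis. Payload 4.7 kg.
Tool frame: the origin (TCP) lies at the very end of the fingers, on their centre line; the grasp point (between the pads) lies 19 mm behind it; z points along the fingers, y is the line along which they close (so a half turn about z gives the same grasp; the last joint's range is limited). The gripper opens to 87 mm and grips with 3 to 60 N. Pads are 19 mm wide; open, the fingers measure 117 mm over their backs; the gripper's body (75 mm by 190 mm) begins 51 mm behind the grasp point.
Start: joints at [1.233, 0.321, -0.07, 1.45, 0.023, 1.371, -0.057], TCP at [223.963, -610.218, 222.587] pointing down, gripper open.
Joint ranges: [-2.86, 2.86], [-0.3, 2.09], [-1.38, 1.24], [0.06, 2.45], [-1.56, 4.7], [0.09, 2.05], [-2.69, 2.69]. Speed limits (rad/s): [2.57, 2.57, 3.14, 3.14, 3.14, 3.14, 3.14].

### API

Orientations are given as a rotation vector (axis times angle).
In Python, from cell import bot, readout, vision, workorder, spotter gives the robot as it stands. Calls block until the motion is done:
- bot.reach(position, orientation): joint-space move of the TCP to a pose.
- bot.movel(position, vel=150, frame=None, guard=None): straight line of the TCP; frame=None keeps the orientation; vel is the mean speed in mm/s. With guard (N) it stops when the force on the tool has changed by that much, and returns True; else False.
- bot.movej(angles): joint-space move.
- bot.gripper_to(opening): opening from 0.0 (shut) to 1.0 (fully open); the grip force is fixed at half the most; returns when the fingers have stopped.
- bot.hold(seconds).
- bot.inverse_kinematics(position, orientation): joint angles nearest the present ones, or None.
- readout.get_state(): the state.
- vision.snapshot(name): name is "scene" or "top"; returns the picture (384x512x3 uint8, red, green, blue); there is no depth.
- vision.camera_model(name): a dict with "vertical_fov" (degrees; the focal length in pixels is half the picture's height over the tangent of half this angle, whatever the lens; pixels are square), "cx", "cy" (the principal point, pixels), "R" (3x3) and "t" (3): a world point X has camera coordinates R X + t. Camera axes: x right, y down, z forward; pixel columns grow to the right and rows downward; lengths in mm; the calibration is good to about 2 mm. A picture is of the moment at which its call begins. camera_model takes no time and is no camera call.
A pose or a line that the arm cannot do raises bot.Unreachable and nothing moves.
- workorder.sign_off(): hands the job in; it is judged then, once.
Trained networks look in the newest picture that a camera, given by its name, has taken for a name from the list of things; names that differ only in an ending like _2 or _b are one class to them, and where a whole thing is asked for, a point or a joint stands for the part that bears it (a point fixed in the world has none). Each returns a list of dicts, best first, with "confidence" (0 to 1); they miss things now and then, are a little off and sometimes report something else, mostly with a low value. They report only what shows in the picture. A call takes as long as a camera call. They do not tell look-alikes from the thing itself.
- spotter.regions_of(camera, thing): "region" (384x512 bool, what is visible of it) and "point" ([column, row] in pixels, amid what is visible of it).
The state is a dict: "clock": time; "q": joint angles; "dq": joint speeds; "joint_efforts": joint torques, N m; "ee_pos": TCP position; "eef_rot": TCP orientation; "ft_force": force on the tool from outside, world axes, zero at the start; "ft_torque": the same for the moment, N m; "opening": opening from 0.0 (shut) to 1.0 (fully open); "finger_force": force on a finger pad.
Only numpy, scipy, OpenCV 4.12 (cv2) and the standard library are available. Lean on these libraries where they do the work, as an engineer would, in place of code of your own. Each camera call takes 0.05 s, during which the arm holds its last target. There are 200 camera calls.

## Working session

There is one attempt and no reset: what is moved stays moved. The work goes in short steps, each a Python script; the robot and the scene stay as the last script left them, time stands still between calls to the robot, and variables do not carry over. Pictures are saved under pics/ and viewed, at most 10 in all, crops included, and the job is handed in when it is done.

```bash
ls; mkdir -p pics
python3 - <<'E'
from cell import bot, readout, vision, workorder, spotter
import cv2, numpy as np
for n in ("scene","top"):
    im=vision.snapshot(n); cv2.imwrite(f"pics/{n}0.png",im[:,:,::-1])
    m=vision.camera_model(n); print(n,{k:np.round(v,3).tolist() for k,v in m.items()})
    for th in ("stand","dial_grip","crank_grip","beaker","large_opening","lid_window","dial","jar"):
        print(th,[(round(d["confidence"],2),np.round(d["point"]).tolist(),int(d["region"].sum())) for d in spotter.regions_of(n,th)])
s=readout.get_state(); print({k:np.round(v,3).tolist() for k,v in s.items()})
a=cv2.imread("pics/scene0.png");b=cv2.imread("pics/top0.png")
E
```

```text
pics
scene {'vertical_fov': 55.517, 'cx': 256.642, 'cy': 189.189, 'R': [[0.873, -0.487, -0.019], [-0.371, -0.638, -0.675], [0.316, 0.596, -0.738]], 't': [-699.071, 163.74, 950.03]}
stand [(0.85, [224.0, 206.0], 4546)]
dial_grip [(0.66, [222.0, 173.0], 676)]
crank_grip [(0.55, [169.0, 179.0], 144)]
beaker [(0.74, [296.0, 166.0], 302), (0.74, [207.0, 298.0], 1410)]
large_opening [(0.86, [217.0, 170.0], 686)]
lid_window [(0.61, [221.0, 185.0], 2223)]
dial [(0.66, [225.0, 170.0], 716), (0.29, [163.0, 177.0], 179)]
jar [(0.9, [220.0, 189.0], 2136), (0.66, [224.0, 172.0], 718)]
top {'vertical_fov': 57.118, 'cx': 249.752, 'cy': 184.94, 'R': [[-0.011, -1.0, -0.019], [-0.991, 0.013, -0.133], [0.133, 0.017, -0.991]], 't': [-267.495, 650.311, 993.441]}
stand []
dial_grip [(0.94, [239.0, 207.0], 706)]
crank_grip [(0.45, [227.0, 257.0], 169)]
beaker [(0.97, [270.0, 209.0], 519), (0.82, [309.0, 260.0], 658), (0.81, [219.0, 132.0], 643)]
large_opening [(0.64, [238.0, 207.0], 899)]
lid_window [(0.62, [242.0, 210.0], 1288)]
dial [(0.79, [241.0, 202.0], 732)]
jar [(0.8, [238.0, 215.0], 1339)]
{'clock': 0.9, 'q': [1.233, 0.321, -0.07, 1.45, 0.023, 1.371, -0.057], 'dq': [-0.001, -0.001, 0.001, -0.001, 0.0, -0.0, 0.0], 'joint_efforts': [0.0, -49.11, -0.403, -31.278, -0.064, 0.033, 0.0], 'ee_pos': [223.949, -610.243, 222.603], 'eef_rot': [3.093, 0.55, -0.0], 'ft_force': [-0.083, 0.163, -0.75], 'ft_torque': [0.003, -0.024, 0.024], 'finger_force': 0.0, 'opening': 0.998}
```

Run:
```python
import cv2,numpy as np
a=cv2.imread("pics/scene0.png");b=cv2.imread("pics/top0.png")
cv2.imwrite("pics/both.png",np.vstack([np.hstack([cv2.resize(a,(400,300)),cv2.resize(b,(400,300))]),np.hstack([cv2.resize(a[120:270,140:340],(400,300),interpolation=3),cv2.resize(b[150:300,170:370],(400,300),interpolation=3)])]))
```

```text
(no output)
```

View pics/both.png

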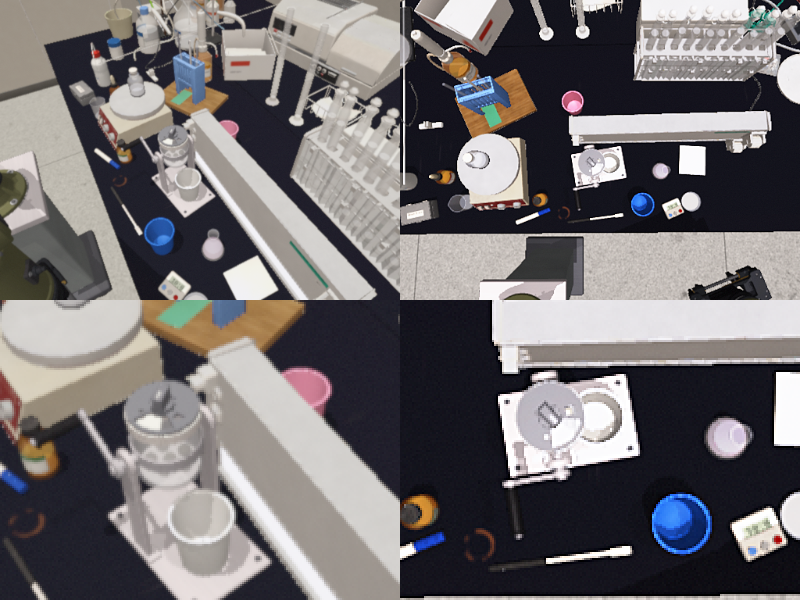

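```bash
cat > h.py <<'E'
from cell import bot, readout, vision, workorder, spotter
import cv2, numpy as np
from scipy.optimize import least_squares
from scipy.spatial.transform import Rotation as Ro
M={n:vision.camera_model(n) for n in ("scene","top")}
def proj(n,X):
    m=M[n]; f=192/np.tan(np.radians(m["vertical_fov"]/2)); c=np.atleast_2d(X)@np.array(m["R"]).T+m["t"]
    return c[:,:2]/c[:,2:]*f+[m["cx"],m["cy"]]
def ray(n,uv,z):
    m=M[n]; f=192/np.tan(np.radians(m["vertical_fov"]/2)); R=np.array(m["R"]); o=-R.T@m["t"]
    d=R.T@np.array([(uv[0]-m["cx"])/f,(uv[1]-m["cy"])/f,1]); return o+d*(z-o[2])/d[2]
def tri(a,b):
    return least_squares(lambda X:np.r_[(proj("scene",X)-a)[0],(proj("top",X)-b)[0]],[600,-250,150.]).x
def snap(n,name):
    im=vision.snapshot(n); cv2.imwrite(f"pics/{name}.png",im[:,:,::-1]); return im
def S2W(p,P):  # stand coords to world
    x,y,w=p; c,s=np.cos(w),np.sin(w); P=np.atleast_2d(P)
    return np.c_[x+c*P[:,0]-s*P[:,1],y+s*P[:,0]+c*P[:,1],P[:,2]]
E
python3 - <<'E'
from h import *
print("dial",ray("top",(240,207),237)); print("beaker",ray("top",(271,209),98)); print("sleeve",ray("top",(228,256),215))
pl=[(-62,78,8),(-62,-118,8),(62,-118,8),(62,78,8)]
px=np.array([(223,239),(289.5,228.5),(284,186.5),(219.5,197)])
r=least_squares(lambda p:(proj("top",S2W(p,pl))-px).ravel(),[600,-250,0]); print(r.x,r.fun.round(1))
print("dial/sleeve/beaker pred top",proj("top",S2W(r.x,[(0,0,236),(-104,60.6,215),(0,-60,98)])).round(1),"scene",proj("scene",S2W(r.x,[(0,0,236),(-104,60.6,215),(0,-60,98)])).round(1))
print("shelf",tri((243,147),(217.5,167.5)))
for n,z in(("scene",5),("top",6)):
    im=cv2.imread(f"pics/{n}0.png"); u,v=proj(n,S2W(r.x,[(-25,0,220)]))[0].astype(int)
    w,h=(80,60)
    cv2.imwrite(f"pics/c_{n}.png",cv2.resize(im[v-h//2:v+h//2,u-w//2:u+w//2],None,fx=5,fy=5,interpolation=cv2.INTER_CUBIC)); print(n,"origin",u-w//2,v-h//2)
cv2.imwrite("pics/c.png",np.hstack([cv2.imread("pics/c_scene.png"),cv2.imread("pics/c_top.png")]))
E
```

```text
dial [ 568.6881836  -254.98843394  237.        ]
beaker [ 572.15647052 -333.6476257    98.        ]
sleeve [ 454.25751532 -224.69764453  215.        ]
[ 5.65187640e+02 -2.66495471e+02  1.32154461e-01] [ 1.3 -1.   0.1  0.1 -0.8  1.1 -0.6 -0.1]
dial/sleeve/beaker pred top [[244.9 208.5]
 [226.1 256.1]
 [268.2 208.7]] scene [[219.8 173.1]
 [166.1 185. ]
 [239.  228.5]]
shelf [ 662.56011307 -198.22341461  218.46247194]
scene origin 170 153
top origin 206 189
```

View pics/c.png

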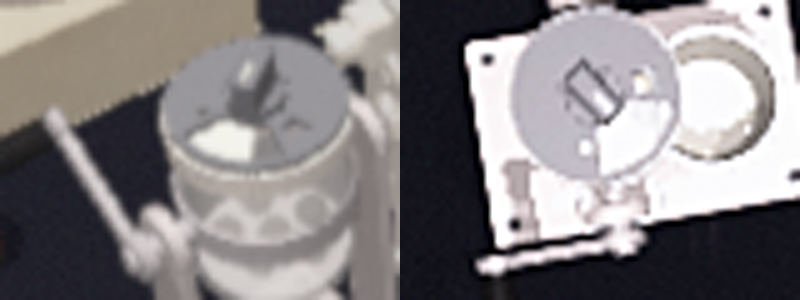

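```bash
cat >> h.py <<'E'
P=(565.2,-266.5,0.132)
def down(a): return (Ro.from_rotvec([0,0,a])*Ro.from_rotvec([np.pi,0,0])).as_rotvec()
def st(): 
    s=readout.get_state(); print("t",round(s["clock"],2),"pos",np.round(s["ee_pos"],1),"F",np.round(s["ft_force"],1),"T",np.round(s["ft_torque"],2),"op",round(s["opening"],3),"q",np.round(s["q"],2)); return s
E
python3 - <<'E'
from h import *
for a in (0.753,1.703,0.753-np.pi,1.703-np.pi): print(a,bot.inverse_kinematics([P[0],P[1],239],down(a)))
for a in (P[2],P[2]+np.pi,P[2]-np.pi):
  for f in (30,90,156):
    f=np.radians(f); p=S2W(P,[(-106,70*np.cos(f),180+70*np.sin(f)-19)])[0]; print(round(a,2),p.round(),bot.inverse_kinematics(p,down(a)))
E
```

```text
0.753 [ 0.73260832  0.28741182 -0.41381274  1.48240266  0.11600775  1.39603429
 -0.50405822]
1.703 [ 0.83010273  0.30454449 -0.53907984  1.4786842   0.15680591  1.40149576
  0.4171117 ]
-2.388592653589793 [ 1.24838499  0.5039325  -1.17831226  1.46488045  0.46454749  1.47958958
  2.39736533]
-1.438592653589793 [ 0.5723472   0.26886188 -0.21357738  1.48874279  0.05726624  1.39010619
 -2.6534676 ]
0.13 [ 452. -220.  196.] [ 0.76790414  0.04075838 -0.37472219  1.8337804   0.01561617  1.26991383
 -1.04995986]
0.13 [ 460. -280.  231.] [ 0.78562129  0.09506338 -0.30612227  1.7066602   0.02935908  1.34435819
 -0.96459248]
0.13 [ 469. -344.  189.] [ 0.80784203  0.20530447 -0.25178558  1.66636682  0.05309452  1.27661415
 -0.89307462]
3.27 [ 452. -220.  196.] [ 0.97506418  0.05237614 -0.58805943  1.82739748  0.03040528  1.27073555
  2.08144462]
3.27 [ 460. -280.  231.] [ 1.0357437   0.11505116 -0.5769303   1.69844525  0.06426184  1.34703923
  2.15036   ]
3.27 [ 469. -344.  189.] [ 1.09180245  0.24089696 -0.58444938  1.65622355  0.13759542  1.28584749
  2.1846483 ]
-3.01 [ 452. -220.  196.] [ 0.97506418  0.05237614 -0.58805943  1.82739748  0.03040528  1.27073555
  2.08144462]
-3.01 [ 460. -280.  231.] [ 1.0357437   0.11505116 -0.5769303   1.69844525  0.06426184  1.34703923
  2.15036   ]
-3.01 [ 469. -344.  189.] [ 1.09180245  0.24089696 -0.58444938  1.65622355  0.13759542  1.28584749
  2.1846483 ]
```

Candidates for the beaker: white at top (270,209) / scene (240,230), blue at top (309,260), pink at top (219,132). I choose the white one on the stand plate. The dial centre is at top (245,208), with the large opening down-right of it (about 0.5 rad). The crank sleeve is at top (228,257). All of this was confirmed in the close crop.

Run:
```python
from h import *
p=np.array(readout.get_state()["ee_pos"]); a0,a1=0.753,1.703
bot.movel([p[0],p[1],310],vel=250)
bot.reach([P[0],P[1],300],down(a0)); st()
hit=bot.movel([P[0],P[1],240],vel=120,guard=8); print("hit",hit); st()
bot.gripper_to(0.0); s=st()
if s["opening"]>0.08:
    for a in np.linspace(a0,a1,5)[1:]: bot.reach([P[0],P[1],240],down(a))
    st(); print(Ro.from_rotvec(readout.get_state()["eef_rot"]).as_matrix()[:,0].round(3))
```

```text
t 3.17 pos [ 564.2 -268.9  299.9] F [-0.8  1.5  0.1] T [-0.05 -0.05  0.02] op 1.002 q [ 0.73  0.27 -0.42  1.38  0.11  1.51 -0.5 ]
hit False
t 3.82 pos [ 565.4 -266.9  240.5] F [ 0.7 -0.5  0.9] T [-0.01 -0.05 -0.06] op 1.001 q [ 0.74  0.29 -0.42  1.48  0.12  1.4  -0.51]
t 5.01 pos [ 565.9 -266.9  241.5] F [ 0.5 -0.9  6.5] T [-0.13 -0.02  0.01] op 0.132 q [ 0.74  0.29 -0.42  1.48  0.12  1.4  -0.51]
t 6.34 pos [ 568.7 -267.9  241.5] F [10.3 -5.   2.4] T [-0.84 -2.08  0.05] op 0.137 q [ 0.83  0.3  -0.54  1.47  0.16  1.4   0.41]
[-0.128  0.992 -0.004]
```

```bash
sed -i 's/^P=.*/P=(568.5,-267,0.132)/' h.py
python3 - <<'E'
from h import *
bot.gripper_to(0.6); bot.movel([568,-267,310],vel=200)
p=S2W(P,[(-106,60.6,300)])[0]; bot.reach(p,down(P[2])); st()
a=snap("scene","s1"); b=snap("top","t1")
print(proj("top",S2W(P,[(0,0,236)])))
for n in("scene","top"):
    for th in("crank_grip","large_opening","dial"): print(n,th,[(round(d["confidence"],2),np.round(d["point"]).tolist()) for d in spotter.regions_of(n,th)])
im=lambda x,u,v:cv2.resize(x[v-30:v+30,u-40:u+40,::-1],None,fx=5,fy=5,interpolation=cv2.INTER_CUBIC)
cv2.imwrite("pics/c1.png",np.hstack([im(a,222,180),im(b,240,220)]))
E
```

```text
t 9.1 pos [ 455.4 -220.8  299.5] F [-0.5  0.4 -0.5] T [ 0.03 -0.   -0.03] op 0.599 q [ 0.8   0.   -0.4   1.66  0.    1.48 -1.04]
[[245.11659298 207.04968869]]
scene crank_grip [(0.54, [166.0, 180.0])]
scene large_opening [(0.72, [217.0, 171.0])]
scene dial [(0.97, [221.0, 169.0])]
top crank_grip [(0.69, [271.0, 211.0]), (0.21, [242.0, 212.0])]
top large_opening [(0.94, [240.0, 209.0])]
top dial [(0.9, [241.0, 206.0])]
```

View pics/c1.png

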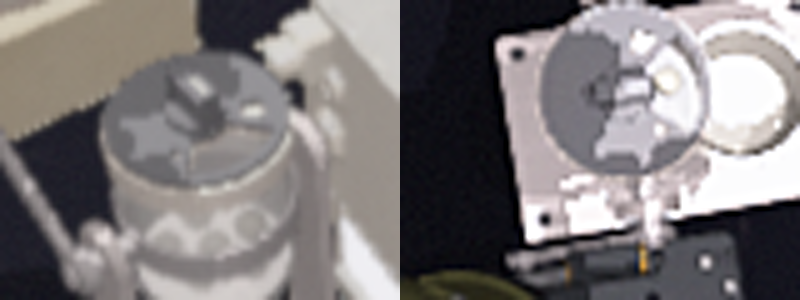

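Run:
```python
from h import *
t=np.radians(np.linspace(-40,40,15))-np.pi/2
L=np.r_[[(36.5*np.cos(x),36.5*np.sin(x),235) for x in t],[(13.5*np.cos(x),13.5*np.sin(x),235) for x in t[::-1]]]
out=[]
for n,u,v in(("scene",222,175),("top",245,207)):
    im=cv2.imread(f"pics/{n[0]}1.png")[v-20:v+20,u-20:u+20]; im=cv2.resize(im,None,fx=10,fy=10,interpolation=cv2.INTER_CUBIC)
    out.append(im.copy()); q=(proj(n,S2W(P,L))-[u-20,v-20]+.5)*10
    cv2.polylines(im,[q.astype(int)],True,(0,0,255),1); out.append(im)
o=np.hstack([np.vstack(out[:2]),np.vstack(out[2:])]); cv2.imwrite("pics/ov.png",cv2.resize(o,(600,600)))
```

```text
(no output)
```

View pics/ov.png

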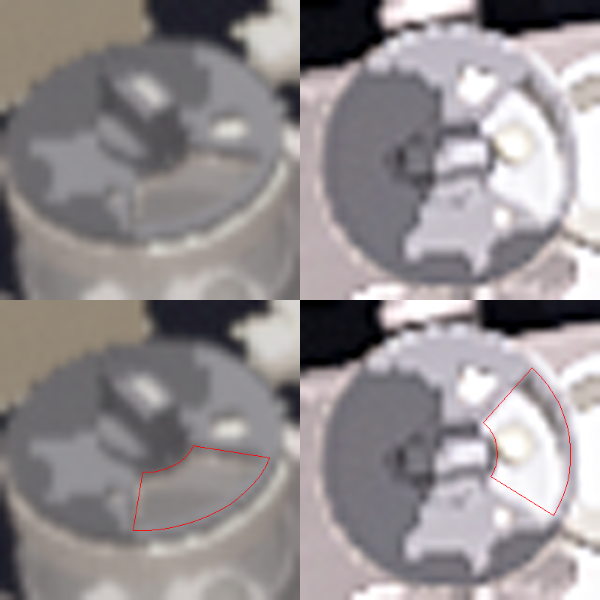

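The dial opening (scene 225,180; top 252,206) matches the projected window outline, so the dial is set. Next I grip the crank.

```bash
cat >> h.py <<'E'
def crank(t0,t1,n,vel,off=(0,0,0),log=False):
    for t in np.linspace(t0,t1,n+1)[1:]:
        f=np.pi/6+t; bot.movel(S2W(P,[(-106,70*np.cos(f),180+70*np.sin(f)-19)])[0]+off,vel=vel)
        if log: print(round(t,2),end=" "); st()
E
python3 - <<'E'
from h import *
p=S2W(P,[(-106,60.6,196)])[0]
print("hit",bot.movel(p,vel=150,guard=10)); st()
bot.gripper_to(0.0); print(p.round(1)); s=st()
if 0.1<s["opening"]<0.25: crank(0,0.4,3,80,log=True)
E
```

```text
hit False
t 10.34 pos [ 456.  -221.1  196.9] F [ 1.3 -0.7 -0. ] T [ 0.01 -0.02 -0.  ] op 0.595 q [ 0.8   0.05 -0.41  1.82  0.02  1.27 -1.06]
[ 455.4 -220.9  196. ]
t 11.07 pos [ 455.5 -221.2  196.1] F [ 0.7 -1.3 -0.2] T [-0.17 -0.04  0.07] op 0.174 q [ 0.8   0.05 -0.41  1.83  0.02  1.27 -1.06]
0.13 t 11.33 pos [ 456.3 -226.5  204.2] F [ 1.2 -0.5 -1.5] T [-0.22 -0.18  0.12] op 0.174 q [ 0.8   0.05 -0.4   1.81  0.02  1.29 -1.05]
0.27 t 11.6 pos [ 457.3 -232.9  211.4] F [ 2.  -1.5 -2. ] T [-0.25 -0.42  0.1 ] op 0.171 q [ 0.81  0.05 -0.4   1.79  0.02  1.3  -1.04]
0.4 t 11.87 pos [ 458.5 -239.9  217.5] F [ 3.3 -0.7 -2.9] T [-0.28 -0.82  0.13] op 0.174 q [ 0.81  0.06 -0.39  1.77  0.02  1.31 -1.03]
```

Run:
```python
from h import *
crank(0.4,1.4,5,80,log=False); st()
crank(1.4,2.18,6,40,log=True); bot.hold(0.6); st()
a=snap("scene","s2"); b=snap("top","t2")
for n in("scene","top"): print(n,[(round(d["confidence"],2),np.round(d["point"]).tolist(),int(d["region"].sum())) for d in spotter.regions_of(n,"ball_1")])
im=lambda x,u,v:cv2.resize(x[v-50:v+50,u-40:u+40,::-1],None,fx=5,fy=5,interpolation=cv2.INTER_CUBIC)
cv2.imwrite("pics/c2.png",np.hstack([im(a,235,205),im(b,255,210)]))
```

```text
t 13.49 pos [ 468.6 -303.8  227.3] F [ 6.5  1.  -3.4] T [ 0.27 -1.37  0.16] op 0.171 q [ 0.85  0.14 -0.35  1.67  0.05  1.34 -0.95]
1.53 t 13.87 pos [ 469.8 -311.4  224. ] F [ 6.6  2.7 -0.8] T [ 0.63 -1.23  0.13] op 0.171 q [ 0.85  0.15 -0.35  1.66  0.05  1.34 -0.94]
1.66 t 14.24 pos [ 471.1 -319.2  219.5] F [ 7.   2.4 -1.7] T [ 0.56 -1.27  0.13] op 0.169 q [ 0.86  0.17 -0.34  1.65  0.05  1.33 -0.93]
1.79 t 14.62 pos [ 472.3 -326.4  214. ] F [ 5.9  2.4 -0.8] T [ 0.52 -1.46  0.09] op 0.174 q [ 0.86  0.18 -0.34  1.65  0.06  1.32 -0.92]
1.92 t 14.99 pos [ 473.3 -332.9  207.5] F [ 7.7  2.  -0.1] T [ 0.4 -1.5  0.1] op 0.175 q [ 0.86  0.19 -0.34  1.65  0.06  1.31 -0.92]
2.05 t 15.37 pos [ 474.2 -338.3  200.3] F [ 6.6  1.7 -0.4] T [ 0.33 -1.51  0.11] op 0.171 q [ 0.87  0.2  -0.33  1.65  0.07  1.29 -0.91]
2.18 t 15.74 pos [ 474.9 -342.9  192.5] F [ 7.4  1.3 -0.9] T [ 0.22 -1.56  0.08] op 0.176 q [ 0.87  0.22 -0.33  1.65  0.07  1.28 -0.91]
t 16.34 pos [ 474.9 -342.8  192.5] F [ 7.7  1.4 -0.2] T [ 0.3  -1.58  0.1 ] op 0.171 q [ 0.87  0.22 -0.33  1.65  0.07  1.28 -0.91]
scene []
top []
```

View pics/c2.png

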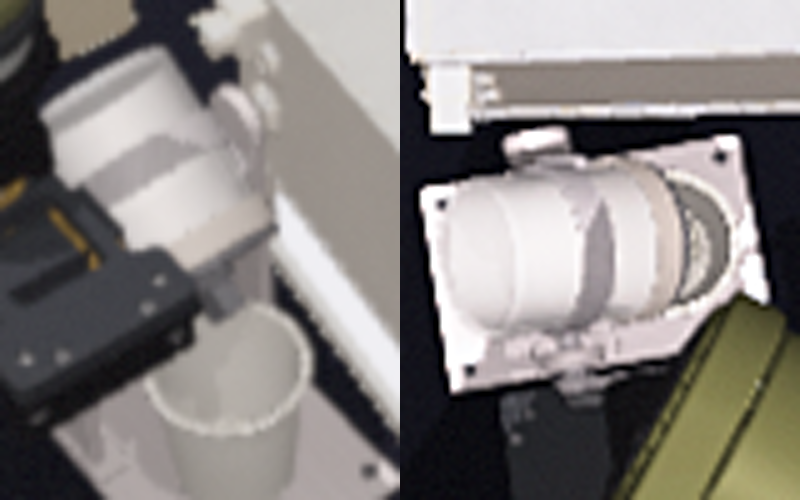

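Run:
```python
from h import *
for k in range(3):
    crank(2.18,1.8,2,120); crank(1.8,2.19,2,160); bot.hold(0.3)
st()
crank(2.19,1.2,4,80); st()
a=snap("scene","s3"); b=snap("top","t3")
for n in("scene","top"): print(n,[(round(d["confidence"],2),np.round(d["point"]).tolist(),int(d["region"].sum())) for d in spotter.regions_of(n,"ball_1")])
im=lambda x,u,v:cv2.resize(x[v-50:v+50,u-40:u+40,::-1],None,fx=5,fy=5,interpolation=cv2.INTER_CUBIC)
cv2.imwrite("pics/c3.png",np.hstack([im(a,235,205),im(b,255,210)]))
```

```text
t 20.51 pos [ 475.  -343.6  191. ] F [ 9.2 -0.5 -4.7] T [-0.1  -1.95  0.12] op 0.175 q [ 0.87  0.22 -0.33  1.65  0.07  1.28 -0.91]
t 21.98 pos [ 466.4 -289.8  230.7] F [ 6.6  2.9 -3.8] T [ 0.48 -1.18  0.12] op 0.172 q [ 0.84  0.12 -0.36  1.68  0.04  1.34 -0.96]
scene []
top []
```

View pics/c3.png

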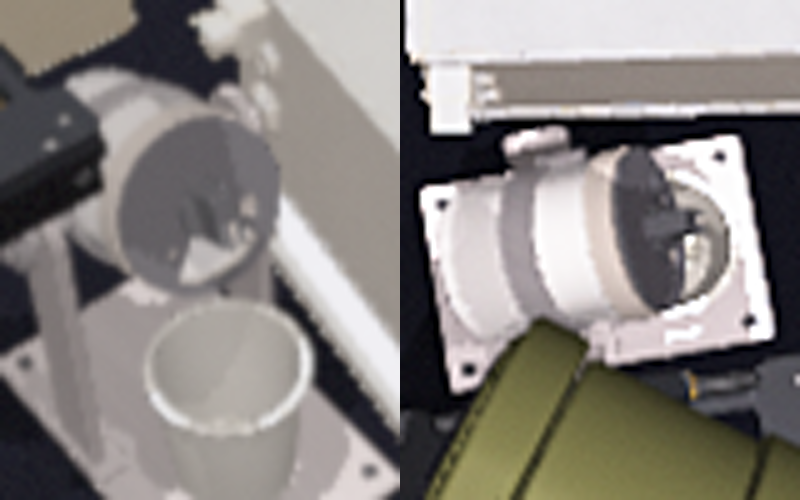

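Run:
```python
from h import *
crank(1.2,0.0,6,80); st(); bot.hold(0.3)
a=snap("scene","s4"); b=snap("top","t4")
for n in("scene","top"): print(n,[(round(d["confidence"],2),np.round(d["point"]).tolist(),int(d["region"].sum())) for d in spotter.regions_of(n,"ball_1")])
im=lambda x,u,v:cv2.resize(x[v-30:v+30,u-40:u+40,::-1],None,fx=8,fy=8,interpolation=cv2.INTER_CUBIC)
cv2.imwrite("pics/c4.png",np.hstack([im(a,225,185)[:,120:520],im(b,255,207)[:,120:520]]))
```

```text
t 24.12 pos [ 455.4 -221.1  196.1] F [ 2.5 -2.8 -0.1] T [-0.61 -0.65  0.15] op 0.175 q [ 0.8   0.05 -0.41  1.83  0.02  1.27 -1.06]
scene []
top []
```

View pics/c4.png

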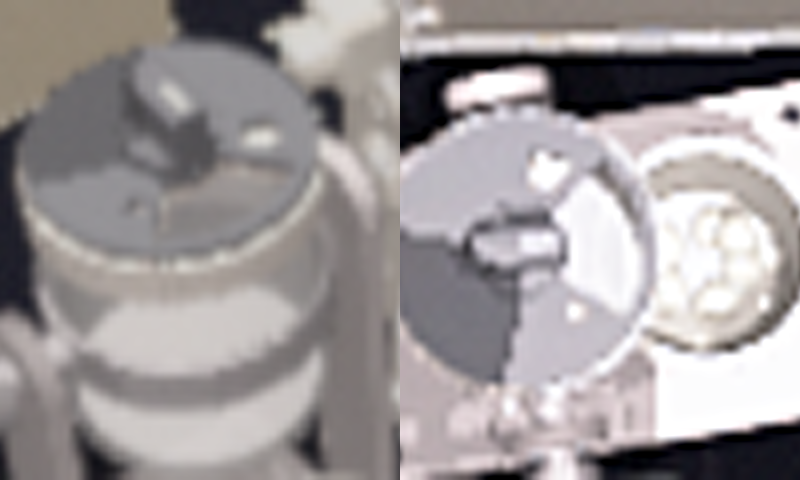

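Balls now show in the beaker (top ~ (270,208)) and the jar looks empty. I'll stretch the contrast to count them.

Run:
```python
import cv2,numpy as np
b=cv2.imread("pics/t4.png")[194:224,255:289]; a=cv2.imread("pics/s4.png")[183:215,203:237]; a0=cv2.imread("pics/scene0.png")[183:215,203:237]
def g(x,lo,hi): return cv2.resize(np.clip((x.astype(float)-lo)*255/(hi-lo),0,255).astype(np.uint8),(400,300),interpolation=cv2.INTER_CUBIC)
cv2.imwrite("pics/c5.png",np.vstack([np.hstack([g(b,200,255),g(b,150,255)]),np.hstack([g(a,90,230),g(a0,90,230)])]))
```

```text
(no output)
```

View pics/c5.png

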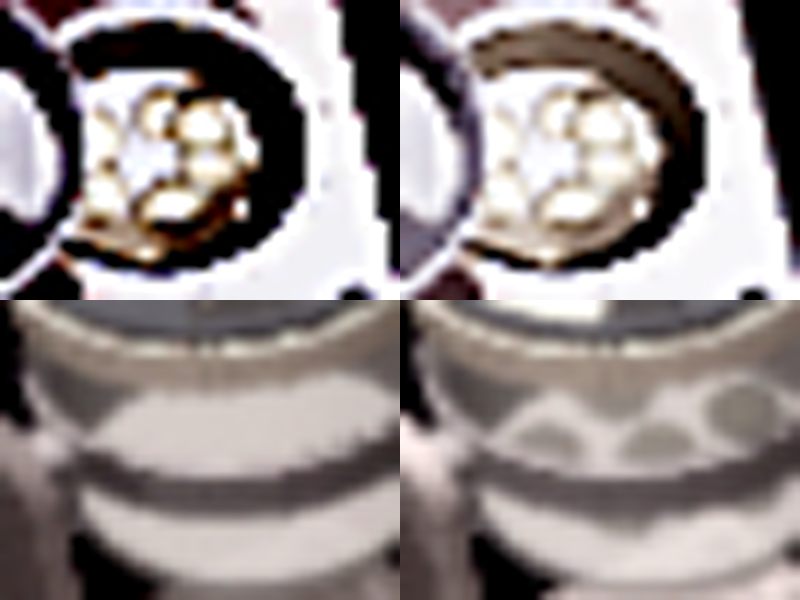

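Six balls are countable in the beaker and the jar is empty. I'll press the crank lightly against the upright stop, release, retreat and sign off.

Run:
```python
from h import *
print(bot.movel(S2W(P,[(-106,62.5,192)])[0],vel=30,guard=12)); st()
bot.gripper_to(0.6); bot.movel(S2W(P,[(-106,60.6,310)])[0],vel=150)
bot.reach([420,-480,320],down(P[2])); st()
b=snap("top","t5"); a=snap("scene","s5")
b0=cv2.imread("pics/top0.png"); a0=cv2.imread("pics/scene0.png")
im=lambda x,u,v:cv2.resize(x[v-30:v+30,u-40:u+40],(400,300),interpolation=cv2.INTER_CUBIC)
cv2.imwrite("pics/c6.png",np.vstack([np.hstack([im(a[:,:,::-1],220,195),im(b[:,:,::-1],250,215)]),np.hstack([im(a0,220,195),im(b0,250,215)])]))
```

```text
True
t 24.83 pos [ 455.5 -221.2  195.8] F [-1.9 -0.2  5.8] T [0.03 0.37 0.16] op 0.175 q [ 0.8   0.05 -0.41  1.83  0.02  1.27 -1.06]
t 27.68 pos [ 421.5 -477.9  320. ] F [0.5 0.5 0.7] T [ 0.01 -0.06  0.06] op 0.599 q [ 0.96  0.28 -0.2   1.32  0.05  1.55 -0.67]
```

View pics/c6.png

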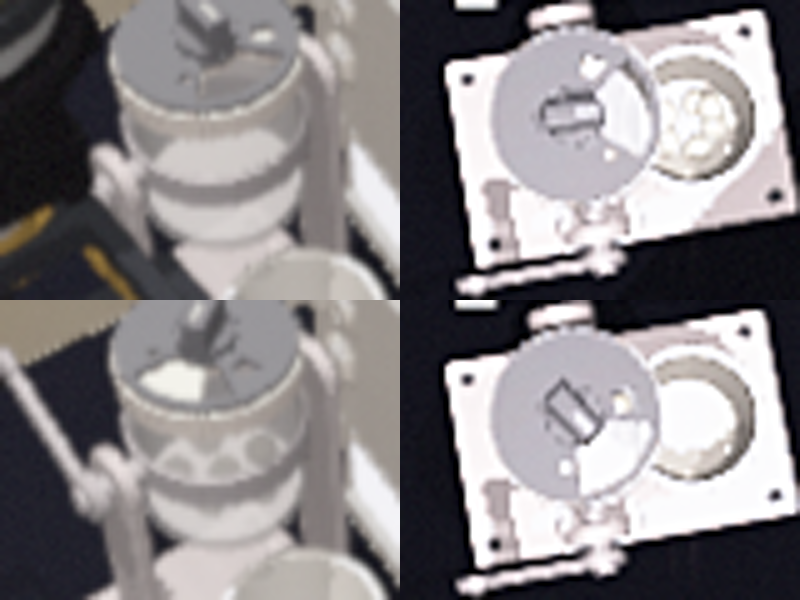

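The jar is upright with the crank exactly where it started (top ≈ (220,241)). The dial opening faces the pouring side, the beaker is unmoved at top (270,209) with six balls in it, and the arm is clear.

```bash
python3 -c "
from cell import workorder; print(workorder.sign_off())"
```

```text
the job is handed in; nothing more can be done
None
```

The job is handed in: the dial's large opening is set over the lid window, all six balls are in the unmoved beaker, and the jar is back fully upright with the dial open, at about 28 s on the clock before hand-in.

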